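Unclamp and open the sample chamber with a reversible ratchet

TASK

Open the sample chamber: flip the small lever on the ratchet to its loosening (counter-clockwise) side first, then swing the ratchet handle counter-clockwise, seen from above, until the hold-down finger has turned at least 70 degrees away from the lid. Then lift the lid by its knob and set it down gently, knob up, in the middle of the brown cork mat. Turn the clamp only with the ratchet, never by touching the hold-down finger, and leave the other things on the bench where they are.

Things in the scene. Friction and masses are not known exactly. Their poses are not given: they have to be found in the camera images.
- screw_axis (a point): Point on the vertical axis of the hold-down screw, 121 mm above the bench, at mid-height of the ratchet seated on it. Its axes are those of the fixed station: the round steel chamber (diameter 110 mm) stands 100 mm away along its +y. The ratchet head is a steel disc of 52 mm diameter, top 130 mm above the bench; only the direction lever stands higher.
- handle_grip (a point): Point on the centre line of the level ratchet handle, 145 mm from the screw axis, 121 mm above the bench; +x points outward along the handle. Steel neck 22 mm wide, 113 to 129 mm above the bench, out to 90 mm from the axis; then a black grip 28 mm wide, 110 to 132 mm above the bench, out to 215 mm. It cannot be taken off. Pushing here takes 3 to 6 N when free, about 11 N when it drives the screw.
- ratchet (a joint): Angle of the ratchet handle about the screw axis, rad, growing counter-clockwise seen from above; about 0 at the start, stops at -1.2 and 2.5. At 0 the handle points to -y of the station, straight away from the chamber.
- reverser_tab (a point): Point in the direction lever, 27 mm from its pivot, 144 mm above the bench. The lever is a dark steel upright tab 8 mm thick, 132 to 156 mm above the bench, reaching 34 mm from its vertical pivot on top of the ratchet. The pivot is on the handle's centre line 36 mm from the screw axis; the tab points outward along the handle, leaning to one side.
- reverser (a joint): Angle of the direction lever on the handle, rad, growing counter-clockwise from above. Snaps over centre with 2 to 4 N sideways on its tab. About -0.4 (start, tab leans to the clockwise side): tightening, handle runs free counter-clockwise. About +0.4: loosening, handle drives the screw counter-clockwise, clicks freely back (30 degree teeth); may rest near +0.2 until the handle moves a little.
- clamp (a joint): Angle of the hold-down screw with its finger, rad: 0 at the start (finger lies over the lid and holds it shut), growing counter-clockwise seen from above as it is loosened; stiff, stays where it is left; fixed stop at 1.75. The lid is free from about 0.8; 70 degrees is 1.22.
- finger_tip (a point): End of the dark steel hold-down finger that turns with the screw below the ratchet: 20 mm wide, 12 mm thick, 74 to 86 mm above the bench, reaching 62 mm from the screw axis. At the start it covers the rim of the lid by 17 mm, 1.5 mm above it.
- lid: Loose round steel lid, 0.3 to 0.6 kg; origin at the centre of its underside, z up through the knob. Spigot of 90 mm diameter up to 6 mm (hangs 6 mm inside the chamber's mouth, 3 mm play), disc of 110 mm from 6 to 16 mm, black knob of 26 mm from 16 to 46 mm above the origin. In place its origin is 56 mm above the bench; lift it straight up 10 mm before moving sideways.
- lid_knob (a point): Centre of the lid's black knob, 34 mm above the lid's origin: the place to grip.
- mat: Fixed brown cork mat, 170 x 170 x 4 mm, origin at the centre of its underside, on the bench. The lid goes here.
- amber_bottle: Bystander: amber bottle, diameter 72, height 150 mm, origin under its centre.
- jar: Bystander: clear jar, diameter 56, height 70 mm, origin under its centre.
- beaker: Bystander: glass beaker, diameter 72, height 90 mm, origin under its centre.
- wrench: Bystander: steel wrench lying flat, 150 mm long along its x.
- screwdriver: Bystander: screwdriver lying flat, 180 mm long along its x, black handle.
- dish: Bystander: flat clear dish, diameter 86, height 16 mm.
- carton: Bystander: small cardboard box 70 x 50 x 35 mm, origin under its centre.
- spare_bolt: Bystander: spare hex bolt standing on its head, diameter 24, height 40 mm.
Mind the look-alikes: they are no part of the job. Of the things like the lid, leave any that is orange; of the rest the smaller one is meant.

How it is judged (in metres and radians):
On the way, in this order (a step that is already met when the one before it is completed fails the run):
1. the direction lever is on its loosening side while the clamp is still tight (value of joint reverser above 0.12 rad and value of joint clamp below 0.2 rad), for 0.1 s.
2. the hold-down finger has been turned away from the lid (70 degrees, 3 degrees of grace) (value of joint clamp above 1.17 rad), for 0.2 s.
3. the lid is lifted off the chamber (height (world z) of lid above 0.075 m and horizontal distance between lid and screw_axis above 0.05 m), for 0.1 s.
At the end, for the whole second after the job is handed in: The hold-down finger stands at least 70 degrees (3 degrees of grace) from its start, and the lid lies still, knob up and flat (within 0.1 rad), on the mat with its centre within 35 mm of the mat's centre, released (value of joint clamp above 1.17 rad and horizontal distance between lid and mat below 0.035 m and height (world z) of lid below 0.008 m and angle between lid's own z axis and vertical below 0.1 rad and linear speed of lid below 0.02 m/s); the robot touches nothing.
It fails at once if the hold-down finger is pushed directly by the robot (contact force between any of the fingers, the arm and clamp above 2 N).
It fails at once if the lid is dropped or slammed down: it still moves at over 0.3 m/s within 8 mm of where it lands on the mat or the bench (height (world z) of lid below 0.012 m and linear speed of lid above 0.3 m/s).
It fails at once if another thing on the bench is displaced by more than 30 mm (distance of any of amber_bottle, jar, beaker, wrench, screwdriver, dish, carton, spare_bolt from where it was at the start of the episode above 0.03 m).
It also fails if it takes over 59 s, if anything falls off the work surface, if the arm or the gripper's body presses on something with over 40 N, if the wrist force passes 120 N, or if a joint passes its speed limit or range.

ROBOT

A 6-joint arm with a two-finger parallel gripper is mounted at the origin on the work surface. World frame = base frame: x ahead of the robot, y to its left, z up, the work surface at z = 0. Lengths are in mm, angles in rad, forces in N, time in s.
With the tool pointing down it reaches from about 400 to 925 mm from the base axis. Payload 12.5 kg.
Tool frame: the origin (TCP) lies on the mounting face of the last link; the fingertips stand 190 mm ahead of it and the grasp point (between the pads) lies 171 mm ahead of it; x points along the fingers, y is the direction in which the jaws open and shut, and the axes are right-handed (so a half turn about x gives the same grasp; the last joint's range is limited). The gripper opens to 95 mm and grips with 3 to 60 N. Pads are 20 mm wide; open, the fingers measure 119 mm over their backs; the gripper's body (75 mm by 180 mm) begins 59 mm behind the grasp point.
Start: joints at [-1.394, 0.491, 1.559, -0, 1.092, -0.106], TCP at [174.423, -600.168, 404.761] pointing down, gripper open.
Joint ranges: [-3.1, 3.1], [-0.84, 2.19], [0.05, 2.79], [-1.13, 4.28], [0.06, 2.93], [-2.69, 2.69]. Speed limits (rad/s): [2.22, 2.22, 2.79, 3.14, 3.14, 3.14].

INTERFACE

Orientations are given as [roll, pitch, yaw] about the fixed x, y, z axes, in that order (R = Rz(yaw) Ry(pitch) Rx(roll)).
In Python, from cell import env, eyes gives the robot as it stands. The module is installed in compiled form; this text tells all that it offers.
- The arm moves only by the tool jog_arm, never from a script. Its argument "deltas" is one flat list of numbers, 7 for each row, row after row: the shift along the tool's x, y, z in mm, then the turn, a rotation vector about the tool's x, y, z in rad, then the opening, from 0 (shut) to 1 (fully open). A call has 1 to 10 rows; each row shifts and turns the pose as measured when the row begins, along the tool's axes as they then stand; what a row does not reach is not made up. A row lasts 1/8 s, in which the tool goes at most 62.5 mm and 10.7 degrees, less where a joint would pass 70% of its speed; a pose out of reach is approached as far as the arm can. A call is refused whole if a number of a shift passes 62.5 or a number of a turn 0.188, either way. A call with a gripper value outside its range is refused whole. The fingers move at their own pace and stop on an object; the grip force is fixed at half the most. Time passes only in rows, so rows that do not move let the fingers close. It gives the time, the measured TCP pose, the force and the opening at its end, in the units of the state.
- env.state(): the state, without advancing time (a new reading comes with each control period).
- eyes.read_camera(name): name is "side" or "top" or "wrist"; returns a dict with "image" (384x512x3 uint8, red, green, blue), "fovy" (degrees; the focal length in pixels is half the picture's height over the tangent of half this angle, whatever the lens; pixels are square), "cx", "cy" (the principal point, pixels), "world_from_camera" (4x4, takes a point from camera to world coordinates). Camera axes: x right, y up, looking along -z (the intrinsics and any distortion apply to the point x, -y, -z); pixel columns grow to the right and rows downward; lengths in mm; the calibration is good to about 2 mm. A picture is of the moment at which its call begins. There is no depth.
- env.job_done(): hands the job in, once; it reports no verdict.
The state is a dict: "t": time; "joints": joint angles; "qvel": joint speeds; "tau": joint torques, N m; "eef_pos": TCP position; "tcp_rot": TCP orientation; "ft_force": force on the tool from outside, world axes, zero at the start; "moment": the same for the moment, N m; "opening": opening from 0.0 (shut) to 1.0 (fully open).
Only numpy, scipy, OpenCV 4.12 (cv2) and the standard library are available. Lean on these libraries where they do the work, as an engineer would, in place of code of your own. Each camera call takes 0.05 s, during which the arm holds its last target.

## Working session

There is one attempt and no reset: what is moved stays moved. The work goes in short steps, Python scripts to look and compute and a tool call to move; the robot and the scene stay as the last step left them, time stands still between calls to the robot, and variables do not carry over. Pictures are saved under pics/ and viewed, and the job is handed in when it is done.

Besides the shell and the picture viewer there is one more tool, called as name(argument=value, ...), one argument or row to a line, values as JSON. jog_arm: Moves the arm, as the interface text tells. Its arguments: {"type":"object","properties":{"deltas":{"type":"array","items":{"type":"number"}}},"required":["deltas"]}

```bash
mkdir -p pics; cat > h.py <<'E'
import numpy as np, cv2
from cell import env, eyes
def snap(n,tag):
    r=eyes.read_camera(n); cv2.imwrite(f'pics/{tag}.png',cv2.cvtColor(r['image'],cv2.COLOR_RGB2BGR))
    np.savez(f'{tag}.npz',**{k:np.asarray(v) for k,v in r.items()}); return r
E
python3 - <<'E'
from h import *
for n in('side','top','wrist'):
    r=snap(n,n+'0'); print(n,{k:(np.round(v,3).tolist() if k!='image' else 0) for k,v in r.items()})
print(env.state())
E
```

```text
side {'image': 0, 'fovy': 57.516, 'cx': 258.005, 'cy': 193.987, 'world_from_camera': [[0.977, 0.159, -0.138, 394.751], [-0.211, 0.748, -0.63, -663.111], [0.003, 0.645, 0.764, 919.839], [0.0, 0.0, 0.0, 1.0]]}
top {'image': 0, 'fovy': 56.432, 'cx': 255.231, 'cy': 190.803, 'world_from_camera': [[-0.025, 0.991, -0.131, 406.982], [-1.0, -0.026, -0.003, -26.749], [-0.006, 0.131, 0.991, 1058.52], [0.0, 0.0, 0.0, 1.0]]}
wrist {'image': 0, 'fovy': 65.315, 'cx': 257.832, 'cy': 185.116, 'world_from_camera': [[0.28, 0.932, 0.229, 238.055], [-0.96, 0.272, 0.066, -582.662], [-0.0, -0.238, 0.971, 385.622], [0.0, 0.0, 0.0, 1.0]]}
{'t': 0.15, 'joints': array([-1.39356859e+00,  4.91445280e-01,  1.55930474e+00, -2.13422118e-05,
        1.09167880e+00, -1.05555627e-01]), 'qvel': array([-0.00022751, -0.00059769, -0.00229629,  0.00067307,  0.00072357,
        0.00248693]), 'tau': array([ 2.08875499e-03, -6.12894487e+01, -2.58276647e+01,  6.92294561e-02,
        4.73175757e-02, -8.41072142e-05]), 'eef_pos': array([ 174.43856782, -600.15258657,  404.28251391]), 'tcp_rot': array([-1.65371573,  1.56995995,  1.77067014]), 'ft_force': array([-0.90327694,  0.28149849,  0.27635451]), 'moment': array([-0.02928845,  0.010897  ,  0.01442094]), 'opening': 1.0013887423282424}
```

View pics/top0.png

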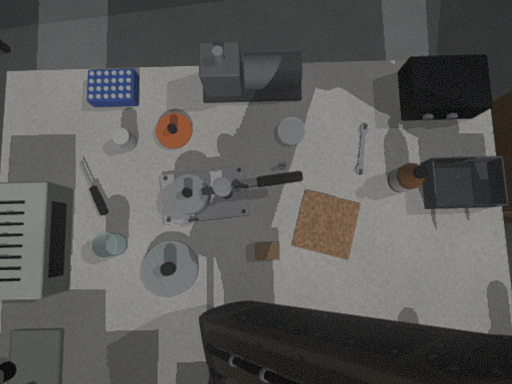

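View pics/side0.png

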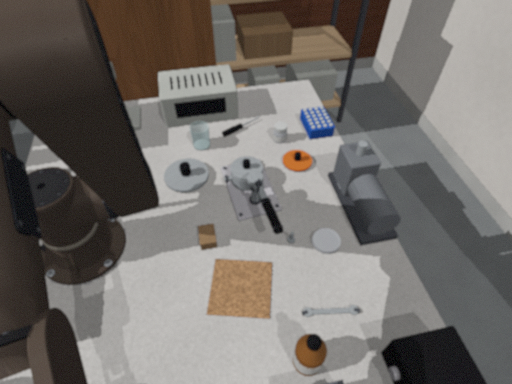

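View pics/wrist0.png

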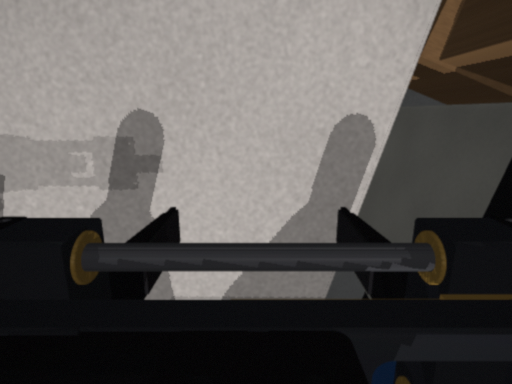

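The top view shows three lids: orange at (174,130), large grey at (169,268), and a smaller grey one at (187,195) on the chamber beside the ratchet at (222,188). The handle runs right to (300,178) and the mat is at (326,224). The smaller grey lid fits the description, since orange is excluded and the other grey is larger. I'll confirm this in an enlarged crop.

```bash
python3 - <<'E'
import cv2
a=cv2.imread('pics/top0.png')[100:300,130:370]; a=cv2.resize(a,None,fx=3.3,fy=3,interpolation=cv2.INTER_CUBIC)
a=cv2.imread('pics/top0.png')[140:240,140:320]; cv2.imwrite('pics/top0c.png',cv2.convertScaleAbs(cv2.resize(a,None,fx=4.4,fy=4.4,interpolation=cv2.INTER_CUBIC),alpha=1.6))
a=cv2.imread('pics/side0.png')[140:250,150:330]; cv2.imwrite('pics/side0c.png',cv2.resize(a,None,fx=4.4,fy=4.4,interpolation=cv2.INTER_CUBIC))
E
```

```text
(no output)
```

View pics/top0c.png

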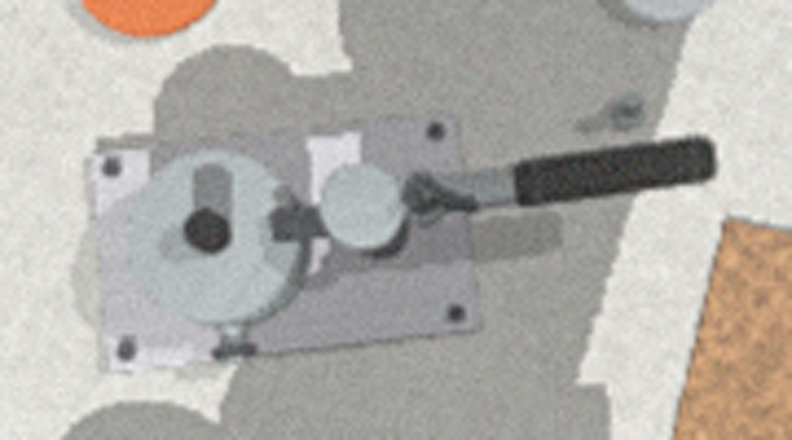

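View pics/side0c.png

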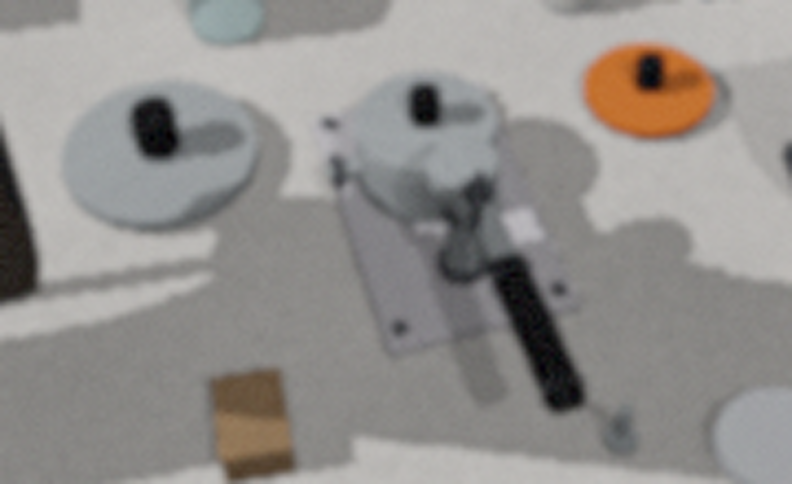

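Confirmed: the plain grey lid sits on the chamber next to the screw, with the finger at crop (295,222). The larger grey lid lies on the bench and the third is orange. Next I'll localise.

```bash
cat >> h.py <<'E'
def ray(tag,u,v):
    d=np.load(tag+'.npz'); T=d['world_from_camera']; f=192/np.tan(np.radians(float(d['fovy']))/2)
    c=np.array([(u-float(d['cx']))/f,-(v-float(d['cy']))/f,-1.]); return T[:3,3],T[:3,:3]@c
def atz(tag,u,v,z):
    o,r=ray(tag,u,v); return (o+r*(z-o[2])/r[2]).round(1)
def pix(tag,p):
    d=np.load(tag+'.npz'); T=d['world_from_camera']; f=192/np.tan(np.radians(float(d['fovy']))/2)
    q=T[:3,:3].T@(np.asarray(p,float)-T[:3,3]); return np.array([float(d['cx'])+f*q[0]/-q[2],float(d['cy'])-f*q[1]/-q[2]]).round(1)
E
python3 - <<'E'
from h import *
c=lambda x,y:(140+x/4.4,140+y/4.4)
s=lambda x,y:(150+x/4.4,140+y/4.4)
print('head top',atz('top0',*c(363,206),130), 'knobtop',atz('top0',*c(207,230),102), 'disc',atz('top0',*c(222,236),72))
print('handle end',atz('top0',*c(714,158),121),'neck',atz('top0',*c(518,182),121))
print('side: head',atz('side0',*s(470,170),130),'knob',atz('side0',*s(425,92),102),'hend',atz('side0',*s(567,400),121))
print('bolt',atz('top0',*c(630,110),40),atz('side0',*s(620,415),40))
print('carton',atz('top0',267,251,35))
print('plate corners',[atz('top0',*c(*p),5) for p in((97,152),(458,118),(480,328),(103,370))])
# mat
im=cv2.imread('pics/top0.png'); 
for tag in('top0','side0'):
    im=cv2.imread(f'pics/{tag}.png'); hsv=cv2.cvtColor(im,cv2.COLOR_BGR2HSV)
    m=((hsv[...,0]>5)&(hsv[...,0]<22)&(hsv[...,1]>80)).astype(np.uint8)
    n,l,st,ce=cv2.connectedComponentsWithStats(m)
    for i in range(1,n):
        if st[i,4]>600:
            b=cv2.boxPoints(cv2.minAreaRect(np.argwhere(l==i)[:,::-1].astype(np.float32)))
            print(tag,st[i],ce[i],atz(tag,*ce[i],4))
            if 'top' in tag: print(*[atz(tag,*p,4) for p in b])
E
```

```text
head top [542.5  61.3 130. ] knobtop [534.2 159.8 102. ] disc [534.2 156.2  72. ]
handle end [ 567.5 -150.1  121. ] neck [556.  -31.5 121. ]
side: head [547.1  48.4 130. ] knob [536.  158.9 102. ] hend [ 567.3 -146.6  121. ]
bolt [ 614.9 -106.9   40. ] [ 617.1 -113.7   40. ]
carton [370.1 -52.9  35. ]
plate corners [array([602.6, 253.6,   5. ]), array([619.6,   7.6,   5. ]), array([476.2,  -4.1,   5. ]), array([454.7, 248.3,   5. ])]
top0 [492  91  20 103 751] [503.56458056 131.72703063] [ 706.9 -779.7    4. ]
[ 836.6 -759.3    4. ] [ 835.  -817.4    4. ] [ 520.  -779.9    4. ] [ 521.4 -724.     4. ]
top0 [155 113  37  36 957] [173.42946708 130.14106583] [739.2 220.3   4. ]
[794.9 277.1   4. ] [791.9 166.7   4. ] [682.  166.9   4. ] [684.9 275.9   4. ]
top0 [ 292  191   68   68 3240] [325.72314815 224.2558642 ] [ 442.  -228.1    4. ]
[ 385.1 -124.2    4. ] [ 546.5 -171.5    4. ] [ 500.3 -335.6    4. ] [ 340.8 -285.4    4. ]
side0 [   85     0   277   101 15919] [213.50097368  35.02525284] [ 562.3 1270.     4. ]
side0 [357   0  33  58 990] [372.28282828  27.28383838] [1465.6 1177.6    4. ]
side0 [ 208  260   64   58 3221] [240.69450481 288.65321329] [ 440.5 -236.2    4. ]
side0 [296 335  30  33 649] [309.6440678  352.87057011] [ 577.  -438.7    4. ]
```

```bash
cat >> h.py <<'E'
from scipy.spatial.transform import Rotation as Ro
def Rt(): return Ro.from_euler('xyz',env.state()['tcp_rot']).as_matrix()
A=np.array([543,61.3]); hd=lambda a:np.array([np.sin(a+.116),-np.cos(a+.116)])
E
python3 - <<'E'
from h import *
print(Rt().round(3))
h=hd(0)
piv=A+36*h
for L in(10,34):
    p=piv+L*hd(-.4); print(p,pix('top0',[*p,156]),(pix('top0',[*p,156])-140)*4.4,(pix('side0',[*p,156])-[150,140])*4.4)
print((pix('top0',[*A,130])-140)*4.4,(pix('side0',[*A,130])-[150,140])*4.4)
E
```

```text
[[-0.     0.279 -0.96 ]
 [ 0.001 -0.96  -0.279]
 [-1.    -0.001 -0.   ]]
[544.36466443  15.94251322] [239.3 184.2] [436.92 194.48] [476.08 179.08]
[537.63992085  -7.0961027 ] [248.3 186.6] [476.52 205.04] [473.44 205.92]
[363.   205.04] [460.24 157.52]
```

jog_arm(
  deltas=[0, -39, -41, 0, 0, 0, 0, 0, -39, -41, 0, 0, 0, 0, 0, -39, -41, 0, 0, 0, 0, 0, -39, -41, 0, 0, 0, 0, 0, -39, -41, 0, 0, 0, 0, 0, -39, -41, 0, 0, 0, 0, 0, -39, -41, 0, 0, 0, 0, 0, -39, -41, 0, 0, 0, 0, 0, -39, -41, 0, 0, 0, 0, 0, -39, -41, 0, 0, 0, 0],
)

```text
t: 1.4
eef_pos: [465.9, -99.2, 403.5]
tcp_rot: [-2.142, 1.569, 1.276]
ft_force: [0.5, -0.9, 0.3]
opening: 0.024
```

```bash
cat >> h.py <<'E'
def to(x,y,z,jaw=None,rows=1):
    """tool-frame shift and turn to reach TCP x,y,z with tool down and tool y axis at world angle jaw"""
    s=env.state(); R=Rt()
    d=R.T@(np.array([x,y,z])-s['eef_pos'])
    rv=np.zeros(3)
    if jaw is None: jaw=np.arctan2(R[1,1],R[0,1])
    ty=np.array([np.cos(jaw),np.sin(jaw),0]); tx=np.array([0,0,-1.]); T=np.c_[tx,ty,np.cross(tx,ty)]
    rv=Ro.from_matrix(R.T@T).as_rotvec()
    print('pos',s['eef_pos'].round(1),'jaw',np.arctan2(R[1,1],R[0,1]).round(3),'F',s['ft_force'].round(1),'t',s['t'],'shift',d.round(1),'/rows',(d/rows).round(1),'turn',rv.round(3))
E
python3 - <<'E'
from h import *
to(511,-9.8,404,-1.455)
r=snap('wrist','w1'); snap('top','t1')
print(env.state()['joints'].round(2))
E
```

```text
pos [465.9 -99.2 403.5] jaw -1.295 F [ 0.5 -0.9  0.3] t 1.4 shift [ -0.3 -73.7 -67.8] /rows [ -0.3 -73.7 -67.8] turn [ 0.16  -0.001  0.001]
[-0.34  0.28  1.91  0.    0.95  0.94]
```

View pics/w1.png

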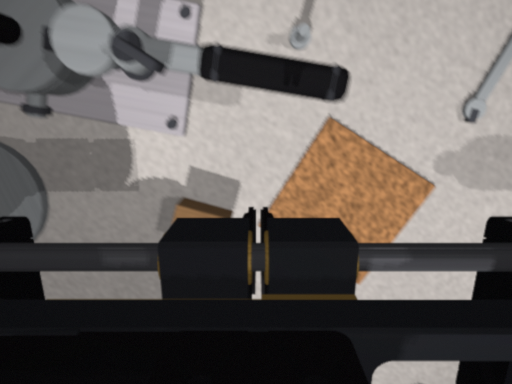

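View pics/t1.png

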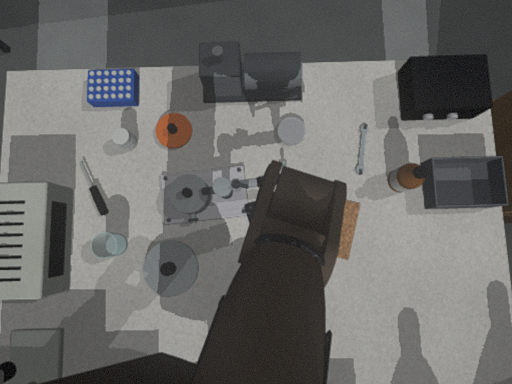

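The wrist view shows the head at (82,40), the tab from (125,40) to (160,70), leaning clockwise, and the handle end at (345,84). I'll cross-check positions, including the mat.

```bash
python3 - <<'E'
from h import *
print('head',atz('w1',82,40,130),'end',atz('w1',345,84,121),'tab end',atz('w1',160,69,156), 'knob',atz('w1',8,28,102))
print('bolt',atz('w1',299,38,30))
print('mat corners',atz('w1',332,118,4),atz('w1',434,184,4),atz('w1',271,205,4),atz('w1',363,282,4))
for p in([*A,130],[*(A+215*hd(0)),121],[*(A+36*hd(0)+34*hd(-.4)),156]): print(pix('w1',p))
E
```

```text
head [544.6  65.6 130. ] end [ 571.4 -146.   121. ] tab end [539.2  -6.1 156. ] knob [538.4 144.5 102. ]
bolt [ 617.  -103.7   30. ]
mat corners [ 547.6 -172.4    4. ] [ 504.3 -328.4    4. ] [ 418.5 -131.6    4. ] [ 344.4 -289.8    4. ]
[87.1 43.8]
[350.6  90.3]
[160.9  71.6]
```

jog_arm(
  deltas=[0, -37, -34, 0.08, 0, 0, 0, 0, -37, -31, 0.08, 0, 0, 0],
)

```text
t: 1.75
eef_pos: [512.7, -9.3, 403.5]
tcp_rot: [-1.815, 1.569, 1.441]
ft_force: [0.9, -0.8, 0.5]
opening: 0.007
```

jog_arm(
  deltas=[40, 0, 0, 0, 0, 0, 0, 36, 0, 0, 0, 0, 0, 0, 0, 0, -10, 0, 0, 0, 0, 0, 0, -8, 0, 0, 0, 0],
)

```text
t: 2.25
eef_pos: [532.3, -6.0, 326.8]
tcp_rot: [-2.018, 1.569, 1.239]
ft_force: [-2.8, -2.2, 1.3]
opening: 0.001
```

```bash
sed -i 's/^A=np.array(.*\]);/A=np.array([544,63]);/' h.py; python3 - <<'E'
from h import *
to(551.8,-3.5,328,-1.455)
snap('wrist','w2')
E
```

```text
pos [532.3  -6.  326.8] jaw -1.455 F [-2.8 -2.2  1.3] t 2.25 shift [ -1.2  -0.2 -19.7] /rows [ -1.2  -0.2 -19.7] turn [ 0.    -0.001  0.001]
```

View pics/w2.png

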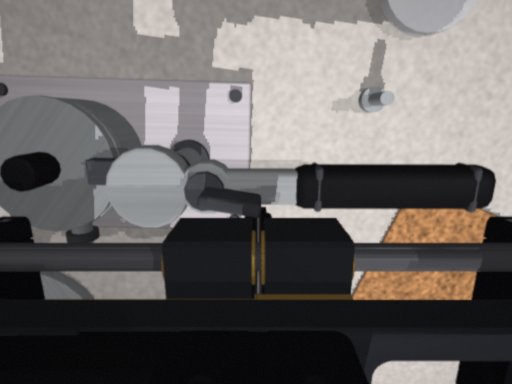

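The closed fingertips at (258,215) touch the tab's end at (255,205). I'll push on across centre.

jog_arm(
  deltas=[0, 0, -6, 0, 0, 0, 0, 0, 0, -6, 0, 0, 0, 0, 0, 0, -6, 0, 0, 0, 0],
)

```text
t: 2.68
eef_pos: [551.5, -4.0, 328.9]
tcp_rot: [-2.676, 1.569, 0.582]
ft_force: [-11.1, -0.2, -1.9]
opening: 0.003
```

```bash
python3 - <<'E'
from h import *
to(551.8,-3.5,328,-1.455)
snap('wrist','w3')
E
```

```text
pos [551.5  -4.  328.9] jaw -1.455 F [-11.1  -0.2  -1.9] t 2.675 shift [ 0.9 -0.5 -0.3] /rows [ 0.9 -0.5 -0.3] turn [-0.    -0.002  0.001]
```

View pics/w3.png

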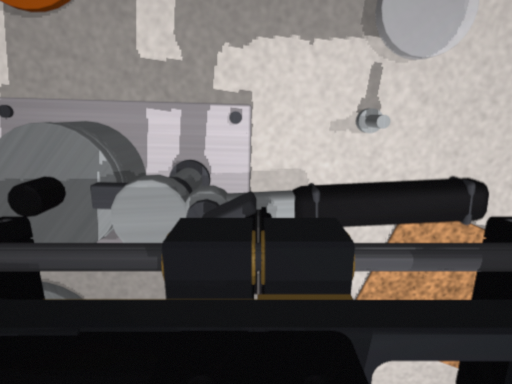

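The lever has flipped to the far (CCW) side: the tab now runs from (205,210) to (255,198). I'll back off and move out beside the grip.

jog_arm(
  deltas=[0, 0, 40, 0, 0, 0, 0, 0, 20, 8, 0, 0, 0, 0, 0, 55, 0, 0, 0, 0, 0],
)

```text
t: 3.1
eef_pos: [513.1, -83.0, 330.1]
tcp_rot: [-3.098, 1.564, 0.164]
ft_force: [0.7, 0.8, -0.3]
opening: 0.004
```

```bash
python3 - <<'E'
from h import *
to(516.7,-91,295,-1.455)
snap('wrist','w4')
E
```

```text
pos [513.1 -83.  330.1] jaw -1.45 F [ 0.7  0.8 -0.3] t 3.1 shift [35.1  8.3 -2.4] /rows [35.1  8.3 -2.4] turn [ 0.005 -0.006  0.   ]
```

View pics/w4.png

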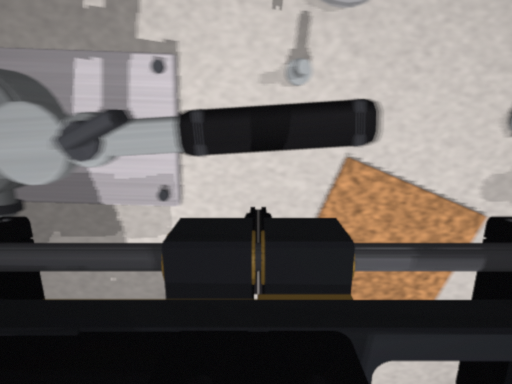

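```bash
python3 - <<'E'
from h import *
print(atz('side0',330,178,0),atz('side0',382,243,0),'top lowedge',atz('top0',203,102,10),atz('top0',302,101,10),atz('top0',217,50,200),'block face top',atz('top0',240,90,150))
print('orange',atz('side0',297,161,16),atz('top0',174,130,16))
h=atz('w4',376,121,121)[:2];g=atz('w4',32,141,130)[:2];print(h,g,np.arctan2(h[0]-544,63-h[1])-.116)
E
```

```text
[829.1 114.    0. ] [ 893.1 -178.1    0. ] top lowedge [823.6 128.8  10. ] [ 818.4 -173.8   10. ] [885.7  63.9 200. ] block face top [798.6   9.3 150. ]
orange [731.8 206.4  16. ] [735.8 215.8  16. ]
[ 583.5 -149.9] [546.6  57. ] 0.06744718914256238
```

jog_arm(
  deltas=[36, 8, -6, 0, 0, 0, 0, 0, 0, -12, 0, 0, 0, 0],
)

```text
t: 3.4
eef_pos: [534.5, -96.7, 295.2]
tcp_rot: [2.881, 1.559, -0.147]
ft_force: [-0.4, 0.6, 0.5]
opening: 0.002
```

jog_arm(
  deltas=[0, -6, -12, -0.06, 0, 0, 0, 0, 1.5, -15, -0.1, 0, 0, 0, 0, 1.5, -15, -0.1, 0, 0, 0, 0, 1.5, -15, -0.1, 0, 0, 0],
)

```text
t: 3.9
eef_pos: [591.9, -79.6, 298.6]
tcp_rot: [1.616, 1.567, -1.039]
ft_force: [-7.4, -8.5, -7.4]
opening: 0.002
```

```bash
cat >> h.py <<'E'
def pol():
    s=env.state(); p=s['eef_pos'][:2]-A; R=Rt(); j=np.arctan2(R[1,1],R[0,1])
    a=j+np.pi/2-.116; h=hd(a); n=np.array([-h[1],h[0]]); print('jaw handle-angle',a.round(3),'r',(p@h).round(1),'off',(p@n).round(1),'z',s['eef_pos'][2].round(1),'F',s['ft_force'].round(1),'t',s['t'])
E
python3 - <<'E'
from h import *
pol()
snap('wrist','w5')
E
```

```text
jaw handle-angle 0.371 r 148.4 off -24.3 z 298.6 F [-7.4 -8.5 -7.4] t 3.9
```

View pics/w5.png

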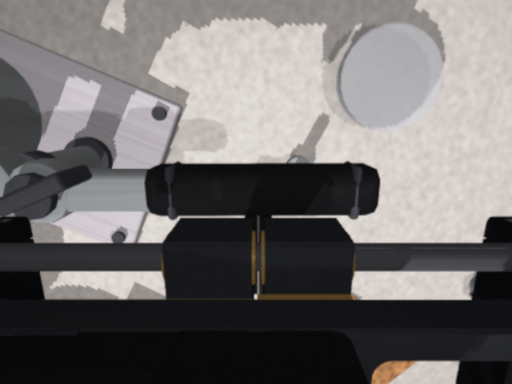

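The handle is aligned with the jaws at about 0.37 rad, with firm contact at (258,215). Continuing along the arc.

jog_arm(
  deltas=[2, 1.5, -15, -0.1, 0, 0, 0, 1, 1.5, -15, -0.1, 0, 0, 0, 1, 1.5, -15, -0.1, 0, 0, 0, 1, 1.5, -15, -0.1, 0, 0, 0],
)

```text
t: 4.45
eef_pos: [646.4, -47.2, 298.6]
tcp_rot: [0.41, 1.561, -1.824]
ft_force: [-4.8, -8.6, -2.7]
opening: 0.003
```

```bash
python3 - <<'E'
from h import *
pol()
snap('top','t6');snap('side','s6')
a=cv2.imread('pics/t6.png')[100:260,140:340]; cv2.imwrite('pics/t6c.png',cv2.convertScaleAbs(cv2.resize(a,None,fx=3.7,fy=3.7,interpolation=cv2.INTER_CUBIC),alpha=1.6))
a=cv2.imread('pics/s6.png')[120:250,150:330]; cv2.imwrite('pics/s6c.png',cv2.resize(a,None,fx=4.4,fy=4.4,interpolation=cv2.INTER_CUBIC))
E
```

```text
jaw handle-angle 0.791 r 148.5 off -23.8 z 298.6 F [-4.8 -8.6 -2.7] t 4.45
```

View pics/t6c.png

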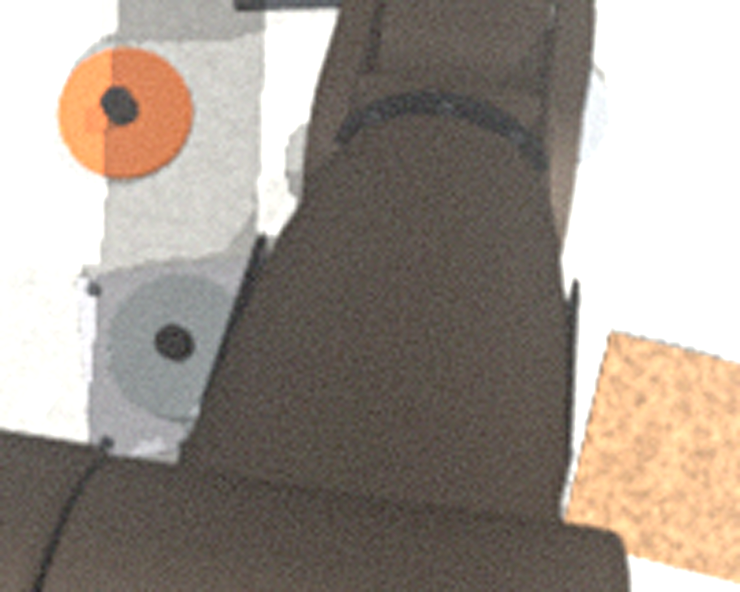

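View pics/s6c.png

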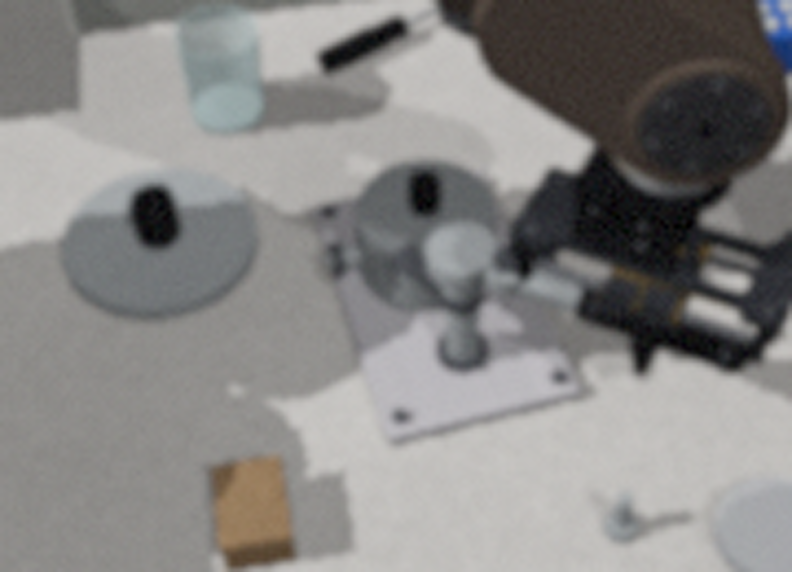

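In the side view the finger no longer covers the lid rim by the head at (460,250). Continuing the swing.

jog_arm(
  deltas=[2, 1.5, -15, -0.1, 0, 0, 0, 1, 1.5, -15, -0.1, 0, 0, 0, 1, 1.5, -15, -0.1, 0, 0, 0, 1, 1.5, -15, -0.1, 0, 0, 0, 1, 1.5, -15, -0.1, 0, 0, 0, 1, 1.5, -15, -0.1, 0, 0, 0, 1, 1.5, -15, -0.1, 0, 0, 0],
)

```text
t: 5.42
eef_pos: [695.6, 48.0, 298.7]
tcp_rot: [-0.15, 1.549, -1.66]
ft_force: [-1.8, -8.8, -2.3]
opening: 0.002
```

```bash
python3 - <<'E'
from h import *
pol()
snap('wrist','w7');snap('side','s7')
a=cv2.imread('pics/s7.png')[120:250,150:330]; cv2.imwrite('pics/s7c.png',cv2.convertScaleAbs(cv2.resize(a,None,fx=4.4,fy=4.4,interpolation=cv2.INTER_CUBIC),alpha=1.2))
E
```

```text
jaw handle-angle 1.515 r 150.4 off -24.2 z 298.7 F [-1.8 -8.8 -2.3] t 5.425
```

View pics/w7.png

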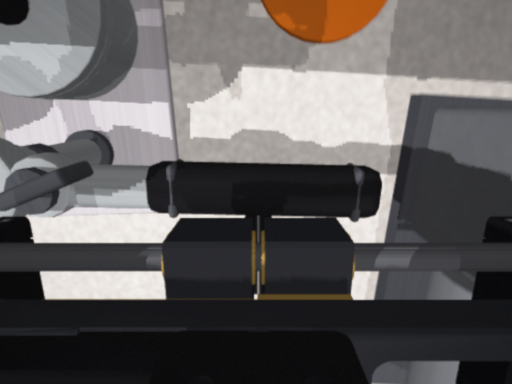

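View pics/s7c.png

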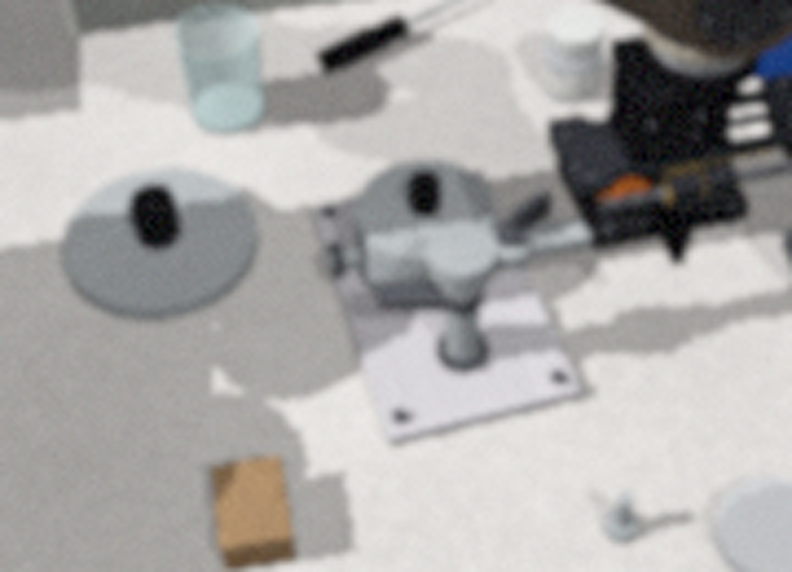

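The side view shows the finger now pointing left from the head, with its tip at about crop (370,258). I'll estimate its angle by projection.

```bash
python3 - <<'E'
from h import *
im=cv2.imread('pics/s7c.png'); 
for th,col in((1.0,(255,0,0)),(1.22,(0,0,255)),(1.45,(0,200,0))):
    a=th+.09; t=np.array([-np.sin(a),np.cos(a)]); n=np.array([-t[1],t[0]])
    P=[]
    for r,o in((25,10),(62,10),(62,-10),(25,-10)):
        p=A+r*t+o*n; P.append((pix('s7',[*p,86])-[150,120])*4.4)
    cv2.polylines(im,[np.int32(P)],True,col,1)
    print(th,np.round(P).tolist())
im=cv2.resize(im[150:350,280:520],None,fx=3,fy=3,interpolation=cv2.INTER_CUBIC)
cv2.imwrite('pics/s7d.png',im)
E
```

```text
1.0 [[425.0, 288.0], [376.0, 278.0], [384.0, 259.0], [433.0, 268.0]]
1.22 [[426.0, 294.0], [375.0, 292.0], [378.0, 272.0], [428.0, 274.0]]
1.45 [[430.0, 300.0], [379.0, 307.0], [375.0, 286.0], [425.0, 280.0]]
```

View pics/s7d.png

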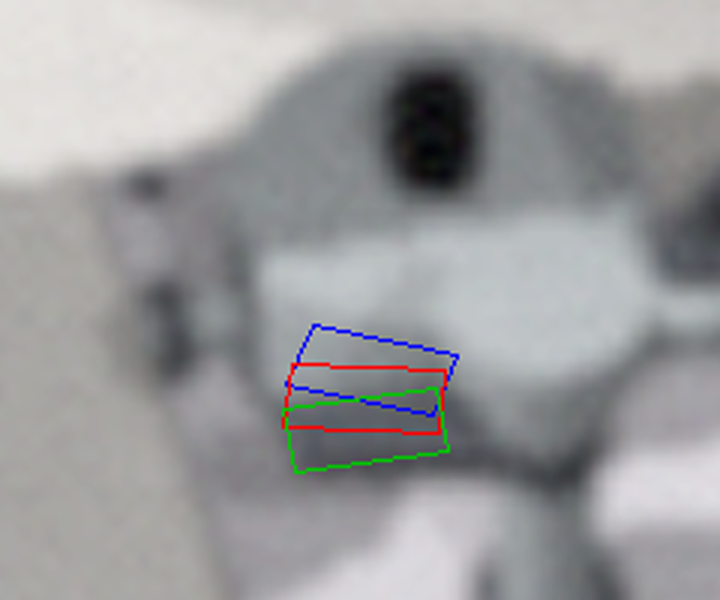

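Looks like about 1.3–1.45, but the side camera is biased a few millimetres. I'll swing a bit further for margin and then verify from the wrist.

jog_arm(
  deltas=[2, 1.2, -12, -0.08, 0, 0, 0, 1, 1.2, -12, -0.08, 0, 0, 0],
)

```text
t: 5.78
eef_pos: [696.5, 73.1, 298.7]
tcp_rot: [-0.18, 1.546, -1.526]
ft_force: [0.3, -9.1, -4.5]
opening: 0.003
```

```bash
python3 - <<'E'
from h import *
pol(); print(env.state()['joints'].round(2))
E
```

```text
jaw handle-angle 1.679 r 150.9 off -24.1 z 298.7 F [ 0.3 -9.1 -4.5] t 5.775
[ 0.01  0.7   1.46 -0.03  0.98 -0.19]
```

jog_arm(
  deltas=[0, 0, 25, 0, 0, 0, 0, -60, 0, 10, 0, 0, 0, 0, -60, 0, 0, 0, 0, 0, 0, 0, -55, -20, 0.05, 0, 0, 0, 0, -55, -20, 0.05, 0, 0, 0.65],
)

```text
t: 6.4
eef_pos: [590.9, 55.5, 428.3]
tcp_rot: [0.333, 1.545, -1.127]
ft_force: [0.4, -0.6, 0.1]
opening: 0.062
```

```bash
python3 - <<'E'
from h import *
to(534.5,158,420,0)
snap('wrist','w8'); snap('side','s8')
a=cv2.imread('pics/s8.png')[140:230,200:300]; cv2.imwrite('pics/s8c.png',cv2.resize(a,None,fx=6,fy=6,interpolation=cv2.INTER_CUBIC))
E
```

```text
pos [590.9  55.5 428.3] jaw 0.111 F [ 0.4 -0.6  0.1] t 6.4 shift [   5.3  -44.8 -108.3] /rows [   5.3  -44.8 -108.3] turn [ 0.111  0.024 -0.01 ]
```

View pics/w8.png

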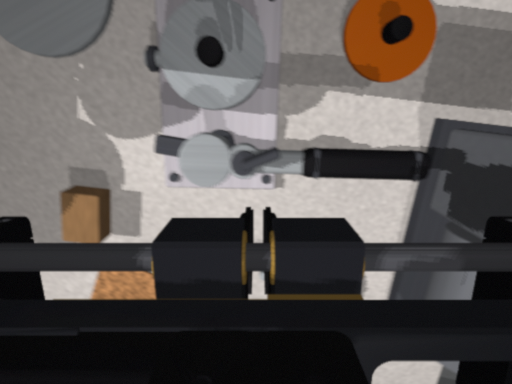

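View pics/s8c.png

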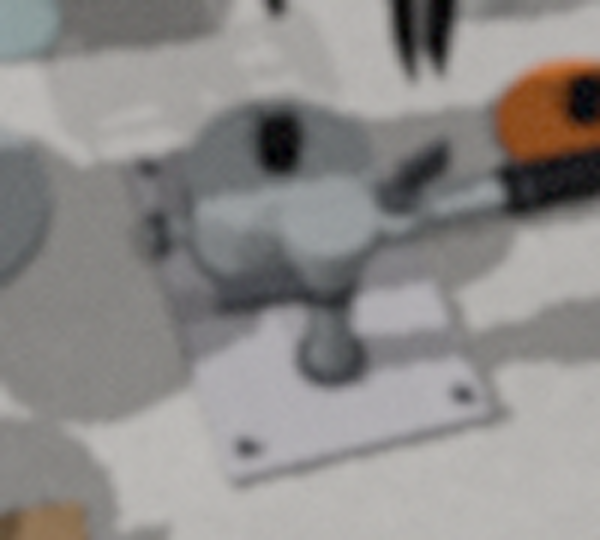

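The wrist view shows the finger tip at (158,146) left of the head at (207,160), the lid knob at (209,51) and the lid clear. I'll quantify this.

```bash
python3 - <<'E'
from h import *
im=cv2.imread('pics/w8.png'); c=cv2.resize(im[20:210,120:310],None,fx=4,fy=4,interpolation=cv2.INTER_CUBIC)
for th,col in((1.22,(0,0,255)),(1.45,(0,200,0)),(1.6,(255,0,0))):
    a=th+.09; t=np.array([-np.sin(a),np.cos(a)]); n=np.array([-t[1],t[0]])
    P=[(pix('w8',[*(A+r*t+o*n),86])-[120,20])*4 for r,o in((25,10),(62,10),(62,-10),(25,-10))]
    cv2.polylines(c,[np.int32(P)],True,col,1)
cv2.imwrite('pics/w8c.png',c)
hd_=atz('w8',207,160,130); kn=atz('w8',209,50,102); 
print('head',hd_,'knob',kn,'tip',atz('w8',157,146,86))
E
```

```text
head [544.1  64.2 130. ] knob [534.9 163.7 102. ] tip [483.6  64.7  86. ]
```

View pics/w8c.png

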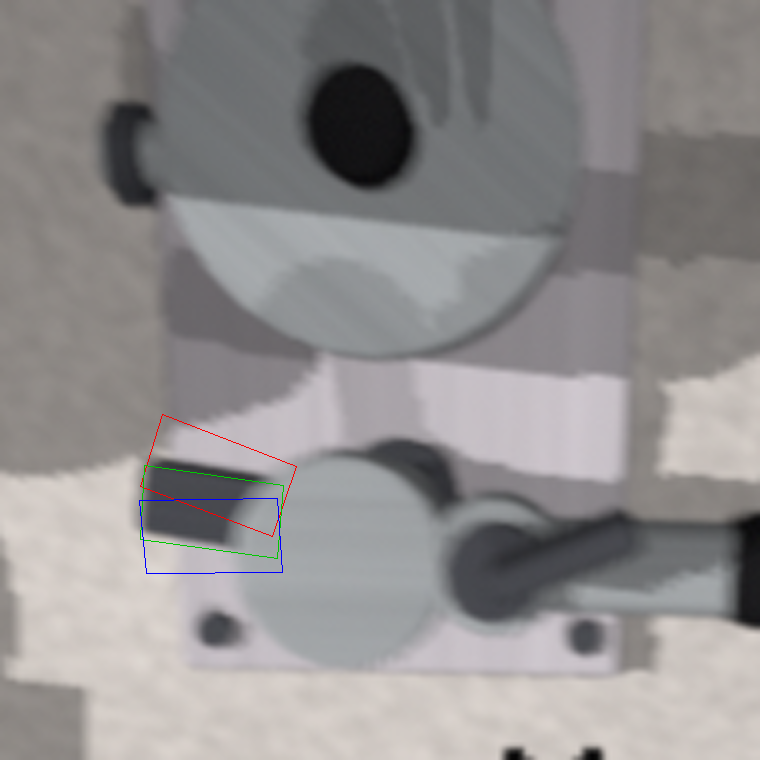

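The clamp is at about 1.45 rad, past 70°. Now over the lid.

jog_arm(
  deltas=[0, -22, -54, 0.06, 0.012, -0.005, 0.65, 0, -22, -52, 0.05, 0.012, -0.005, 0.65, 0, 0, 0, 0, 0, 0, 0.65],
)

```text
t: 6.88
eef_pos: [536.6, 158.3, 431.0]
tcp_rot: [2.155, 1.566, 0.575]
ft_force: [0.9, -0.3, 0.5]
opening: 0.455
```

```bash
python3 - <<'E'
from h import *
to(534.7,160,266,0)
snap('wrist','w9'); snap('side','s9')
E
```

```text
pos [536.6 158.3 431. ] jaw -0.009 F [ 0.9 -0.3  0.5] t 6.875 shift [165.   -2.6  -1.2] /rows [165.   -2.6  -1.2] turn [-0.009 -0.003 -0.004]
```

View pics/w9.png

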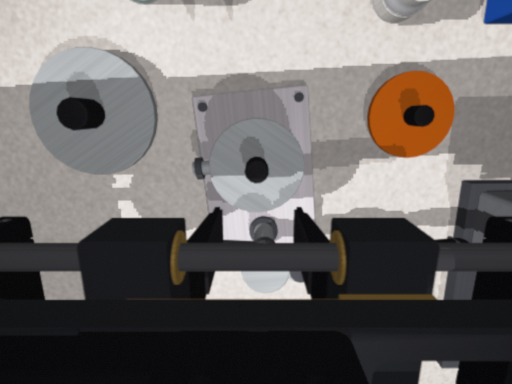

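View pics/s9.png

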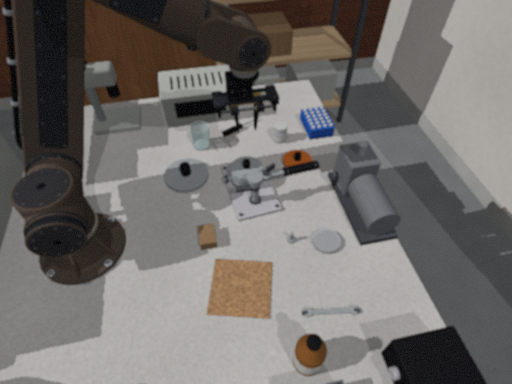

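The knob at (256,170) is centred between the fingers. I'll refine its position, then descend.

```bash
python3 - <<'E'
from h import *
print(atz('w9',256,173,102),atz('w9',256,170,102),'disc',atz('w9',255,165,72))
E
```

```text
[535.9 161.5 102. ] [535.9 164.8 102. ] disc [534.7 164.9  72. ]
```

jog_arm(
  deltas=[50, -1, -1, 0, 0, 0, 0.65, 50, -1, 0, 0, 0, 0, 0.65, 30, 0, 0, 0, 0, 0, 0.65],
)

```text
t: 7.35
eef_pos: [540.6, 153.7, 300.7]
tcp_rot: [1.801, 1.557, 0.215]
ft_force: [1.0, -0.5, -0.5]
opening: 0.645
```

```bash
python3 - <<'E'
from h import *
to(535.2,161.5,266,0)
E
```

```text
pos [540.6 153.7 300.7] jaw -0.015 F [ 1.  -0.5 -0.5] t 7.35 shift [34.6 -6.  -7.6] /rows [34.6 -6.  -7.6] turn [-0.015 -0.003 -0.014]
```

jog_arm(
  deltas=[0, -6, -8, -0.015, 0, -0.014, 0.65, 18, 0, 0, 0, 0, 0, 0.65, 16, 0, 0, 0, 0, 0, 0.65],
)

```text
t: 7.72
eef_pos: [536.9, 160.1, 267.3]
tcp_rot: [-2.991, 1.567, 1.719]
ft_force: [0.5, -0.3, 1.0]
opening: 0.647
```

```bash
python3 - <<'E'
from h import *
to(535.2,161.5,266,0)
snap('wrist','w10'); snap('side','s10')
a=cv2.imread('pics/s10.png')[90:230,180:330]; cv2.imwrite('pics/s10c.png',cv2.resize(a,None,fx=4,fy=4,interpolation=cv2.INTER_CUBIC))
E
```

```text
pos [536.9 160.1 267.3] jaw -0.003 F [ 0.5 -0.3  1. ] t 7.725 shift [ 1.3 -1.7 -1.3] /rows [ 1.3 -1.7 -1.3] turn [-0.003 -0.003  0.001]
```

View pics/w10.png

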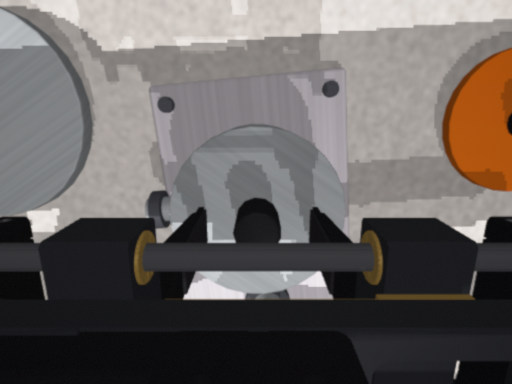

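View pics/s10c.png

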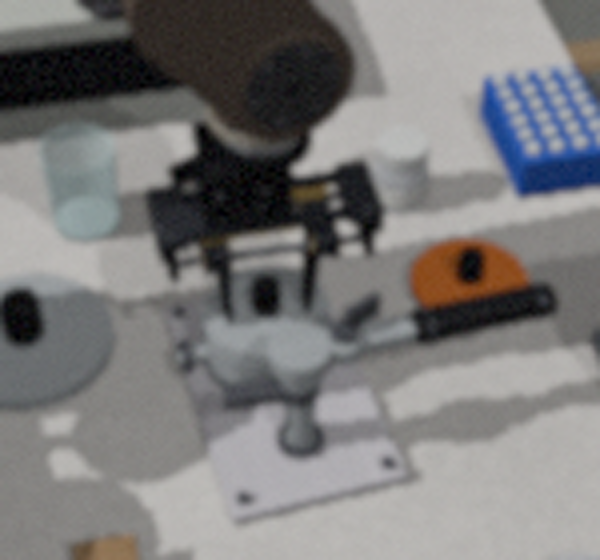

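The knob at (257,222) sits between the pads. Closing.

jog_arm(
  deltas=[2, -1, -1, 0, 0, 0, 0, 0, 0, 0, 0, 0, 0, 0, 0, 0, 0, 0, 0, 0, 0, 0, 0, 0, 0, 0, 0, 0, 0, 0, 0, 0, 0, 0, 0, 0, 0, 0, 0, 0, 0, 0],
)

```text
t: 8.57
eef_pos: [535.9, 161.3, 266.5]
tcp_rot: [3.093, 1.567, 1.519]
ft_force: [0.2, -0.4, -1.3]
opening: 0.271
```

jog_arm(
  deltas=[-6, 0, 0, 0, 0, 0, 0, -8, 0, 0, 0, 0, 0, 0, -12, 0, 0, 0, 0, 0, 0],
)

```text
t: 8.95
eef_pos: [535.7, 161.2, 293.0]
tcp_rot: [-2.441, 1.567, 2.269]
ft_force: [-0.1, -0.2, -3.3]
opening: 0.268
```

```bash
python3 - <<'E'
from h import *
to(535.2,161.5,415,0)
snap('wrist','w11')
E
```

```text
pos [535.7 161.2 293. ] jaw -0.002 F [-0.1 -0.2 -3.3] t 8.95 shift [-122.    -0.8   -0.7] /rows [-122.    -0.8   -0.7] turn [-0.002 -0.003  0.003]
```

View pics/w11.png

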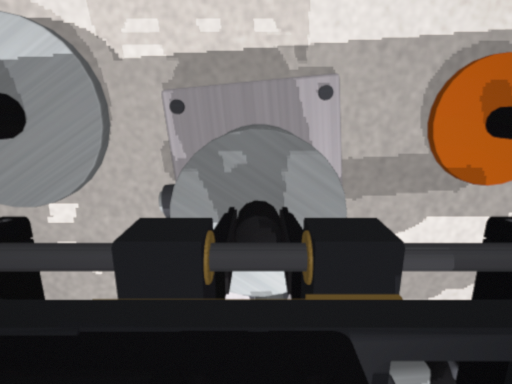

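The lid is held and rising with the gripper: the disc fills (170–345, 125+) around the knob at (258,225). Continue up and over.

jog_arm(
  deltas=[-30, 0, 0, 0, 0, 0, 0, -45, 0, 0, 0, 0, 0, 0, -45, 0, 0, 0, 0, 0, 0],
)

```text
t: 9.38
eef_pos: [535.6, 160.7, 416.7]
tcp_rot: [-2.071, 1.565, 2.639]
ft_force: [1.4, -0.9, -3.3]
opening: 0.273
```

jog_arm(
  deltas=[0, -5, 20, 0, 0, 0, 0, 0, -10, 40, 0, 0, 0, 0, 0, -12, 50, 0, 0, 0, 0, 0, -12, 50, 0, 0, 0, 0, 0, -12, 50, 0, 0, 0, 0, 0, -12, 50, 0, 0, 0, 0, 0, -10, 40, 0, 0, 0, 0, 0, -5, 20, 0, 0, 0, 0],
)

```text
t: 10.38
eef_pos: [449.5, -170.6, 412.9]
tcp_rot: [-2.227, 1.562, 2.485]
ft_force: [0.9, 1.0, -2.7]
opening: 0.265
```

```bash
python3 - <<'E'
from h import *
to(443,-231,216,0)
snap('wrist','w12'); snap('side','s12')
E
```

```text
pos [ 449.5 -170.6  412.9] jaw -0.0 F [ 0.9  1.  -2.7] t 10.375 shift [196.6  -5.2  61.4] /rows [196.6  -5.2  61.4] turn [-0.    -0.005  0.007]
```

View pics/w12.png

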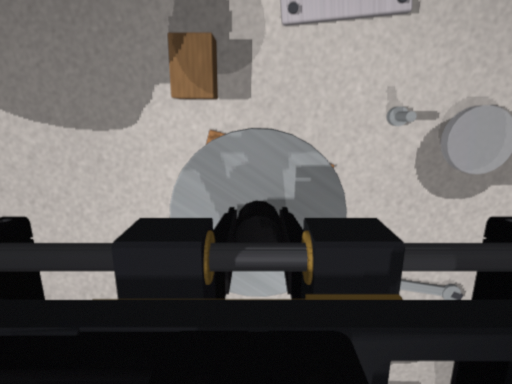

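View pics/s12.png

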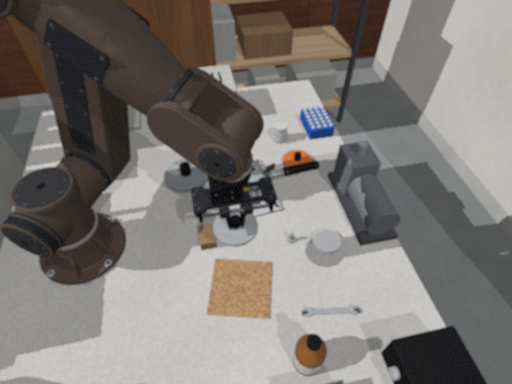

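jog_arm(
  deltas=[0, -3, 31, 0, -0.005, 0.007, 0, 0, -2, 31, 0, 0, 0, 0, 20, 0, 0, 0, 0, 0, 0, 40, 0, 0, 0, 0, 0, 0, 40, 0, 0, 0, 0, 0, 0, 40, 0, 0, 0, 0, 0, 0, 20, 0, 0, 0, 0, 0, 0],
)

```text
t: 11.35
eef_pos: [441.7, -230.9, 245.8]
tcp_rot: [-2.496, 1.569, 2.216]
ft_force: [0.1, 0.5, -4.2]
opening: 0.27
```

```bash
python3 - <<'E'
from h import *
to(443,-231,214.5,0)
snap('wrist','w13'); snap('side','s13')
a=cv2.imread('pics/s13.png')[200:340,160:330]; cv2.imwrite('pics/s13c.png',cv2.resize(a,None,fx=4,fy=4,interpolation=cv2.INTER_CUBIC))
E
```

```text
pos [ 441.7 -230.9  245.8] jaw -0.001 F [ 0.1  0.5 -4.2] t 11.35 shift [31.3  1.3  0.2] /rows [31.3  1.3  0.2] turn [-0.001 -0.002  0.001]
```

View pics/w13.png

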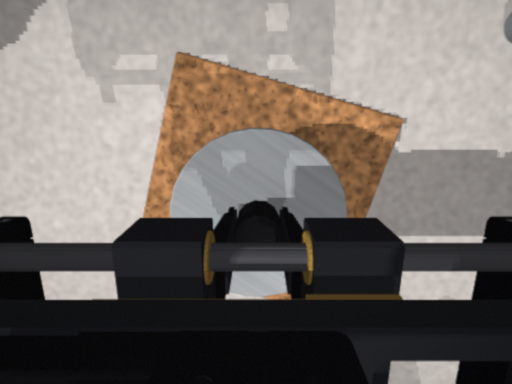

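View pics/s13c.png

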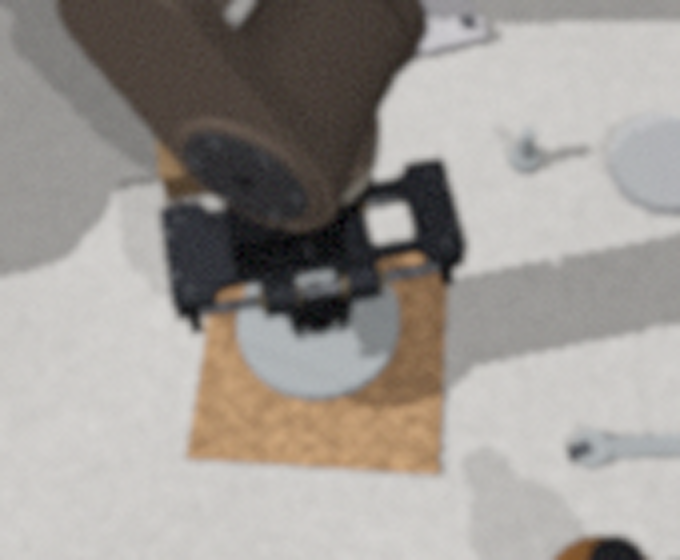

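The lid hangs over the mat, whose corners are at wrist (178,52) and (404,120). I'll check the centre from those.

```bash
python3 - <<'E'
from h import *
a=atz('w13',178,52,4)[:2];b=atz('w13',404,120,4)[:2]; m=(a+b)/2; d=b-a; L=np.linalg.norm(d); d/=L
n=np.array([d[1],-d[0]]); print(a,b,L,m+85*n,m-85*n)
E
```

```text
[ 385.9 -125. ] [ 547.6 -171.1] 168.14309382189924 [ 443.44544487 -229.79287559] [490.05455513 -66.30712441]
```

Mat centre is (443.4, −229.8); the tool is within 2 mm. Lowering gently.

jog_arm(
  deltas=[12, 1, 0, 0, 0, 0, 0, 9, 0, 0, 0, 0, 0, 0, 5, 0, 0, 0, 0, 0, 0, 3, 0, 0, 0, 0, 0, 0, 0, 0, 0, 0, 0, 0, 0],
)

```text
t: 12.08
eef_pos: [443.1, -230.6, 216.9]
tcp_rot: [-2.993, 1.57, 1.719]
ft_force: [-0.2, -0.3, -2.9]
opening: 0.27
```

```bash
python3 - <<'E'
from h import *
to(443,-231,214.5,0)
E
```

```text
pos [ 443.1 -230.6  216.9] jaw -0.0 F [-0.2 -0.3 -2.9] t 12.075 shift [ 2.4 -0.   0.4] /rows [ 2.4 -0.   0.4] turn [-0.    -0.001  0.   ]
```

jog_arm(
  deltas=[1.5, 0, 0, 0, 0, 0, 0, 1.5, 0, 0, 0, 0, 0, 0],
)

```text
t: 12.32
eef_pos: [443.1, -230.7, 214.4]
tcp_rot: [2.063, 1.57, 0.492]
ft_force: [-5.3, 2.4, 20.8]
opening: 0.267
```

The lid has landed: contact force is +21 N. Release, with a tiny relief first.

jog_arm(
  deltas=[-0.5, 0, 0, 0, 0, 0, 0, 0, 0, 0, 0, 0, 0, 0.65, 0, 0, 0, 0, 0, 0, 0.65, 0, 0, 0, 0, 0, 0, 0.65, 0, 0, 0, 0, 0, 0, 0.65],
)

```text
t: 12.95
eef_pos: [443.3, -230.9, 215.5]
tcp_rot: [1.274, 1.569, -0.297]
ft_force: [-0.7, -0.4, 0.6]
opening: 0.619
```

jog_arm(
  deltas=[-20, 0, 0, 0, 0, 0, 0.65, -40, 0, 0, 0, 0, 0, 0.65, -50, 0, 0, 0, 0, 0, 0.65, -50, 0, 0, 0, 0, 0, 0.65, -20, 0, 50, 0, 0, 0, 0.65, 0, 0, 60, 0, 0, 0, 0.65, 0, 0, 60, 0, 0, 0, 0.65, 0, 0, 0, 0, 0, 0, 0.65],
)

```text
t: 13.95
eef_pos: [442.8, -404.9, 402.2]
tcp_rot: [0.843, 1.568, -0.725]
ft_force: [-0.4, 1.2, -0.2]
opening: 0.653
```

```bash
python3 - <<'E'
from h import *
to(443,-231,214.5,0)
for n in('top','side','wrist'): snap(n,n+'14')
E
```

```text
pos [ 442.8 -404.9  402.2] jaw 0.002 F [-0.4  1.2 -0.2] t 13.95 shift [ 1.874e+02  1.000e-01 -1.743e+02] /rows [ 1.874e+02  1.000e-01 -1.743e+02] turn [ 0.002  0.002 -0.002]
```

View pics/top14.png

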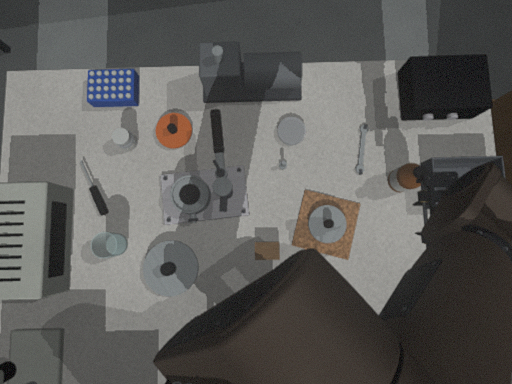

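View pics/side14.png

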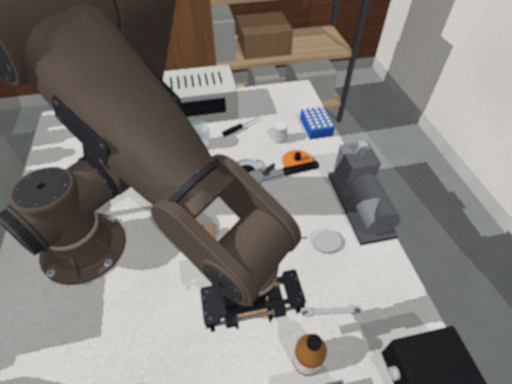

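View pics/wrist14.png

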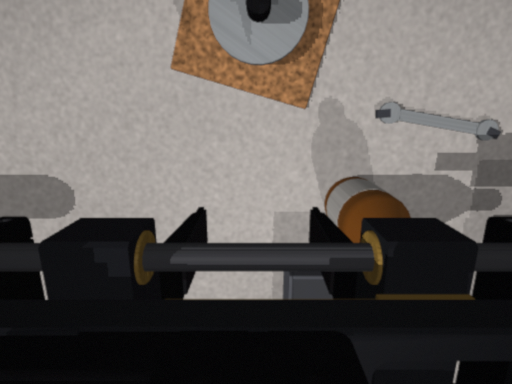

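The top view shows the lid flat, knob up, at (327,224) in the middle of the mat. The chamber is open, the finger at (224,203) points away, the bystanders are in place and the gripper is clear of everything.

```bash
python3 - <<'E'
from h import *
c=atz('top14',328,223,45); print('lid knob',c)
print(env.job_done(), env.state()['t'])
E
```

```text
lid knob [ 444.  -226.9   45. ]
the job is handed in; nothing more can be done
the job is handed in; nothing more can be done
```

The sample chamber is open, the lid is on the cork mat, and I handed the job in at about 14 s of the 59 s; no verdict is reported.

- **Lever:** I pushed the direction lever over to its loosening side with the closed fingertips. That push also moved the handle by about 0.07 rad.
- **Clamp:** I swung the handle counter-clockwise to about 1.68 rad. The wrist image then put the hold-down finger at about 1.45 rad, past the 1.22 required. I never touched the finger itself.
- **Lid:** I gripped the smaller grey lid by its knob, lifted it straight up and set it down slowly. The contact force peaked at about 21 N as it landed, and I then released it and backed away.

**Last checks:** The lid lies flat with its knob up, about 3 mm from the mat centre I measured. By eye, the bystanders visible in the last pictures have not moved. The wrist force is near zero and the gripper is clear of everything.

**Disagreements:**
- The side camera disagreed with the other two by 5–15 mm in y, so I relied on the wrist and top views.
- I could not read the clamp angle well from the side view, which is why I swung the handle further and checked it from the wrist.

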